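# Put a flat power pack on charge past the dock's sprung dust flap

### The arm

A 6-joint arm with a two-finger parallel gripper is mounted at the origin on the work surface. World frame = base frame: x ahead of the robot, y to its left, z up, the work surface at z = 0. Lengths are in m, angles in degrees, forces in N, time in s.
With the tool pointing down it reaches from about 0.35 to 0.875 m from the base axis. Payload 4.2 kg.
Tool frame: the origin (TCP) lies at the very end of the fingers, on their centre line; the grasp point (between the pads) lies 19 mm behind it; z points along the fingers, y is the line along which they close (so a half turn about z gives the same grasp; the last joint's range is limited). The gripper opens to 87 mm and grips with 3 to 60 N. Pads are 19 mm wide; open, the fingers measure 117 mm over their backs; the gripper's body (75 mm by 190 mm) begins 51 mm behind the grasp point.
Start: joints at [-50.329, 22.042, 0.453, 0, -68.411, -14.817], TCP at [0.263, -0.567, 0.223] pointing down, gripper open.
Joint ranges: [-179.83, 179.83], [-69.29, 118.12], [-61.27, 80.66], [-181.25, 117.63], [-171.15, -9.14], [-177.46, 177.46]. Speed limits (degrees/s): [159.86, 159.86, 180, 180, 180, 180].

### API

Orientations are given as a 3x3 rotation matrix whose columns are the frame's x, y, z axes.
In Python, from station import sense, cams, r gives the robot as it stands. The module is installed in compiled form; this text tells all that it offers.
- The arm moves only by the tool step_arm, never from a script. Its argument "targets" is text: rows parted by semicolons, each of 4 numbers parted by spaces: the shift along the tool's x, y, z in cm, then the turn about the tool's z in degrees. In form: x y z turn; .... A call has 1 to 12 rows; each row shifts and turns the commanded pose from where the row before left it, along the tool's axes as they then stand; what a row does not reach is not made up. A row lasts 1/12 s, in which the tool goes at most 41.7 mm and 7.16 degrees, less where a joint would pass 70% of its speed; a pose out of reach is approached as far as the arm can. A call with a gripper value outside its range is refused whole. "claw" is the finger opening in cm, from 0 to 8.7, set as the call begins (left out, the last holds). The fingers move at their own pace and stop on an object; the grip force is fixed at half the most. Time passes only in rows, so rows that do not move let the fingers close. It gives the time, the measured TCP pose, the force, the opening and the grip force at its end, in the units of the state.
- sense(): the state, without advancing time (a new reading comes with each control period).
- cams.capture(name): name is "scene" or "side" or "wrist"; returns a dict with "frame" (400x640x3 uint8, blue, green, red), "vertical_fov" (degrees; the focal length in pixels is half the picture's height over the tangent of half this angle, whatever the lens; pixels are square), "cx", "cy" (the principal point, pixels), "eye" and "rotation" of the camera in the world; the wrist camera has in their place "tool_from_camera" (4x4, takes a point from camera to tool coordinates, whose origin is the TCP and whose axes are the flange's). Camera axes: x right, y down, z forward; pixel columns grow to the right and rows downward; lengths in m; the calibration is good to about 2 mm. A picture is of the moment at which its call begins: read the wrist's pose just before it. There is no depth.
- r.finish_job(): hands the job in; it is judged then, once.
The state is a dict: "time_s": time; "joints": joint angles; "joint_velocities": joint speeds; "effort": joint torques, N m; "tcp_pos": TCP position; "ee_rot": TCP orientation; "wrist_force": force on the tool from outside, world axes, zero at the start; "moment": the same for the moment, N m; "gripper_width": opening from 0.0 (shut) to 1.0 (fully open); "gripper_force": force on a finger pad.
Only numpy, scipy, OpenCV 4.12 (cv2) and the standard library are available. Lean on these libraries where they do the work, as an engineer would, in place of code of your own. Each camera call takes 0.05 s, during which the arm holds its last target. There are 200 camera calls.

### The job

Put the flat power pack, the one with the orange cap, on charge in the empty bay of the white twin dock: push the bay's sprung dust flap open with the foot of the pack near the flap's free edge, where it gives easily, rather than forcing it close to its hinge, and hold it open with the pack while you slide the pack back towards the hinge side and down. Press it home gently until its catches click and it stays down by itself, then let go, without ramming the pack or the dock; leave everything else on the table where it is.

Things in the scene. Friction and masses are not known exactly. Their poses are not given: they have to be found in the camera images.
- pack: the flat power pack: upright grey block with an orange cap and a black foot, 36 mm along x, 60 mm along y, 120 mm tall, about 0.3 kg; origin at the centre of its underside. The foot is 8 mm high; above it a catch groove, 14 mm high and 3 mm deep, runs along its +y and -y sides. It fits the bay either way round (half a turn makes no difference).
- pack_grip (a point): point on the pack's axis, 18 mm below its top, axes as the pack's: the height to grip it, across its 36 mm (x). Only 44 to 65 mm stand out of the dock once it is home, so keep the fingers within the top 38 mm.
- dock: white twin charging dock, fixed, 100 mm high; origin on the table on the axis of the empty bay; its axes are those of a pack that is home. Housing: 51 mm to -x, 39 mm to +x, 46 mm to -y, 138 mm to +y. The other bay, 92 mm away in +y, is taken by a pack with a blue cap (fixed, top 152 mm above the table).
- bay (a point): centre of the empty bay, level with the dock's top face; axes as the dock's. The axis of a pack that is home passes through it. Mouth: 37 mm to -x, 25 mm to +x, 32 mm either way in y (2 mm free on each side of the pack, 1.3 mm below 45 mm depth). A lead-in slope runs from the -x rim down to 19.5 mm to -x at 28 mm depth; below that an upright wall, 1.5 mm from the pack.
- entry (a point): 12 mm to -x of point bay, level with the dock's top: where the pack's foot should go in, near the flap's free edge, to about 8 mm depth. From there the pack slides obliquely to +x and down along the slope, pushing the flap back, until it is on the bay's axis at about 30 mm depth; then straight down.
- nest (a point): on the bay's axis, 66 mm below the dock's top. The connector block down here, out of sight, is adjustable and set differently each time: a pack that is home has its underside 55 to 76 mm below the dock's top, so the end must be felt. About 12 to 7 mm above home the pack pushes two sprung catches aside: a hump of 8 to 15 N in the pressing force, then about 5 N.
- contact (a joint): how far the sprung contact plate at the bottom of the bay is pressed down, in m: 0 free, about 0.004 with a pack home and held by the catches. The last 4 mm press it (5 to 9 N) until the catches snap into the grooves; 1.5 mm lower is a hard stop, reached with a push of 15 to 20 N. Let go before the click, and the plate lifts the pack again.
- flap (a joint): grey dust flap of the empty bay, 63 mm wide, 60 mm long, yellow strip at its free edge, in rad: 0 shut and level, 2 mm below the dock's top; swings down to 1.55. Hinge 23.5 mm to +x of the bay's axis. Spring 0.14 to 0.17 N m: a pack pushed straight down on the bay's axis bears 5 mm from the hinge and needs over 20 N; at point entry about 9 N. It stays open behind the pack.
- spare: a charged power pack like the first but with a green cap, standing on the table; must be left alone. Origin at the centre of its underside
- jar: amber glass bead jar with a white lid, 52 mm wide, 62 mm tall; origin at the centre of its underside; leave alone
- jar2: green glass bead jar with a red lid, 52 mm wide, 62 mm tall; origin at the centre of its underside; leave alone
- mug: blue mug, 80 mm wide, 92 mm tall; origin at the centre of its underside; leave alone
- spool: red thread spool, 36 mm wide, 42 mm tall; origin at the centre of its underside; leave alone
- tape: desk tape dispenser, 130 x 50 mm, 65 mm tall; origin at the centre of its underside; leave alone

How it is judged (in metres and radians):
On the way, in this order (a step that is already met when the one before it is completed fails the run):
1. the orange-capped pack is lifted clear of the table (height (world z) of pack above 0.04 m), for 0.2 s.
2. the flap is held well open by the pack's foot in the mouth of the bay (value of joint flap above 0.4 rad and contact force between pack and flap above 0.5 N and z of pack in the frame of bay below -0.004 m and horizontal distance between pack and bay below 0.03 m), for 0.2 s.
At the end, for the whole second after the job is handed in: the orange-capped pack stands in the empty bay, let go and at rest, upright within 4 degrees and within 5 mm of the bay's axis, its underside more than 52 mm below the dock's top, the catches holding it down so that the contact plate stays pressed by more than 3.2 mm; the flap rests open behind it (value of joint contact above 0.0032 m and horizontal distance between pack and bay below 0.005 m and z of pack in the frame of bay below -0.052 m and angle between pack's own z axis and vertical below 0.07 rad and value of joint flap above 1.3 rad and contact force between the fingers and pack below 0.1 N and linear speed of pack below 0.01 m/s); the robot touches nothing.
It fails at once if the flap is forced: the pack bears on it with more than 15 N (contact force between pack and flap above 15 N).
It fails at once if the pack is rammed into the dock (more than 60 N in all) (contact force between pack and dock above 60 N).
It fails at once if the pack is pressed too hard on the contact plate (more than 38 N) (contact force between pack and contact above 38 N).
It fails at once if the robot itself bears on the dock with more than 20 N (contact force between the arm and dock above 20 N).
It fails at once if another thing on the table is moved by more than 20 mm (distance of any of spare, jar, jar2, mug, spool, tape from where it was at the start of the episode above 0.02 m).
It also fails if it takes over 48 s, if anything falls off the work surface, if the arm or the gripper's body presses on something with over 40 N, if the wrist force passes 120 N, or if a joint passes its speed limit or range.

## Working session

There is one attempt and no reset: what is moved stays moved. The work goes in short steps, Python scripts to look and compute and a tool call to move; the robot and the scene stay as the last step left them, time stands still between calls to the robot, and variables do not carry over. Pictures are saved under pics/ and viewed, at most 10 in all, crops included, and the job is handed in when it is done.

Besides the shell and the picture viewer there is one more tool, called after "Emit:" as name(argument=value, ...) on one line, values as JSON. step_arm: Moves the arm, as the interface text tells. Its arguments: {"type":"object","properties":{"targets":{"type":"string"},"claw":{"type":"number"}},"required":["targets"]}

```bash
mkdir -p pics; cat > h.py <<'E'
import numpy as np, cv2, pickle
from station import sense, cams, r
def snap(n,f):
    s=sense(); c=cams.capture(n); c['state']=s
    cv2.imwrite(f'pics/{f}.png',c['frame']); pickle.dump(c,open(f'pics/{f}.pkl','wb')); return c
def cam(c):
    F=200/np.tan(np.radians(c['vertical_fov'])/2)
    if 'eye' in c: e=np.array(c['eye']);R=np.array(c['rotation'])
    else:
        T=np.array(c['tool_from_camera']);s=c['state'];Q=np.array(s['ee_rot'])
        e=np.array(s['tcp_pos'])+Q@T[:3,3];R=Q@T[:3,:3]
    return F,e,R
def pix(c,u,v,z):
    F,e,R=cam(c); d=R@np.array([(u-c['cx'])/F,(v-c['cy'])/F,1]); return e+d*(z-e[2])/d[2]
def proj(c,p):
    F,e,R=cam(c); q=R.T@(np.array(p)-e); return np.array([c['cx']+F*q[0]/q[2],c['cy']+F*q[1]/q[2]])
def load(f): return pickle.load(open(f'pics/{f}.pkl','rb'))
E
python3 - <<'E'
from h import *
a=snap('scene','s0');b=snap('side','d0');
for c in(a,b):print(c['vertical_fov'],c['eye'],c['cx'],c['cy'])
s=sense();print(s)
E
```

```text
54.89461749194754 [ 1.1208166  -0.40497283  1.0238535 ] 321.9786063434251 200.66159777565468
46.56840894977323 [0.28115822 0.51894952 0.94377469] 317.10628651188404 192.49067926066326
{'time_s': 0.1, 'joints': array([-5.03271295e+01,  2.20853846e+01,  3.87193519e-01, -2.54395261e-02,
       -6.84115731e+01, -1.48181235e+01]), 'joint_velocities': array([-0.09169977, -0.08224373,  0.27884646,  0.07633911,  0.0068564 ,
        0.07559971]), 'effort': array([ 8.32378305e-05, -3.91689956e+01,  1.87934446e+01,  4.23194110e+00,
        1.34137194e-02, -6.91454693e-05]), 'tcp_pos': array([ 0.26250018, -0.56660151,  0.22157608]), 'ee_rot': array([[-9.07445049e-01, -4.20169802e-01, -9.05219352e-04],
       [-4.20170768e-01,  9.07443389e-01,  1.73809540e-03],
       [ 9.11401166e-05,  1.95757278e-03, -9.99998080e-01]]), 'wrist_force': array([ 0.99934631, -0.21588798,  0.09450364]), 'moment': array([-6.00322589e-02, -5.45180350e-02,  9.42810667e-05]), 'gripper_force': 0.0, 'gripper_width': 1.0042061130350908}
```

View pics/s0.png

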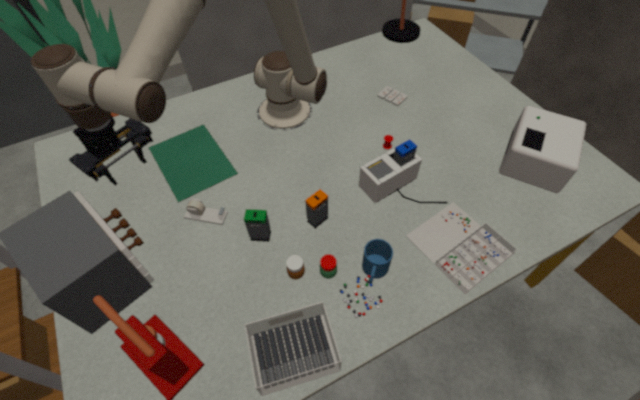

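View pics/d0.png

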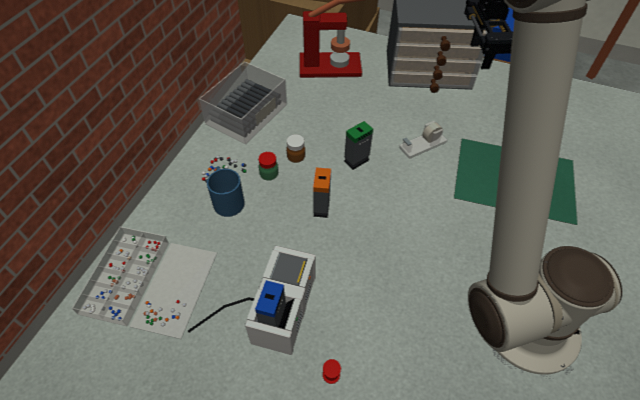

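Scene: orange pack at about (317,205), dock at (390,172) with the blue pack on its far side. Side view: orange cap at (322,178), flap (290,268) with the yellow strip on its robot side. Enlarging both.

```bash
python3 - <<'E'
from h import *
a=load('s0');b=load('d0')
def crop(c,x,y,w,h,k): return cv2.resize(c['frame'][y:y+h,x:x+w],None,fx=k,fy=k,interpolation=cv2.INTER_CUBIC)
A=crop(a,350,130,80,75,5);B=crop(b,240,240,80,75*1,5)
C=crop(a,290,180,80,45,5);D=crop(b,290,160,80,45,5)
im=np.vstack([np.hstack([A,B]),np.hstack([C,D])]);cv2.imwrite('pics/z0.png',im)
for n,c,u,v,z in(('pk',a,317,198,.12),('pk',b,322,178,.12),('bay',a,379,171,.1),('bay',b,290,268,.1),('blue',a,404,150,.152),('blue',b,270,298,.152),('green',b,360,130,.12),('mug',b,227,180,.09),('jar2',b,268,158,.062),('spool',b,332,365,.042)):print(n,pix(c,u,v,z).round(3))
E
```

```text
pk [ 0.522 -0.121  0.12 ]
pk [ 0.519 -0.119  0.12 ]
bay [0.508 0.104 0.1  ]
bay [0.499 0.112 0.1  ]
blue [0.508 0.189 0.152]
blue [0.495 0.207 0.152]
green [ 0.488 -0.299  0.12 ]
mug [ 0.735 -0.052  0.09 ]
jar2 [ 0.688 -0.174  0.062]
spool [0.356 0.244 0.042]
```

View pics/z0.png

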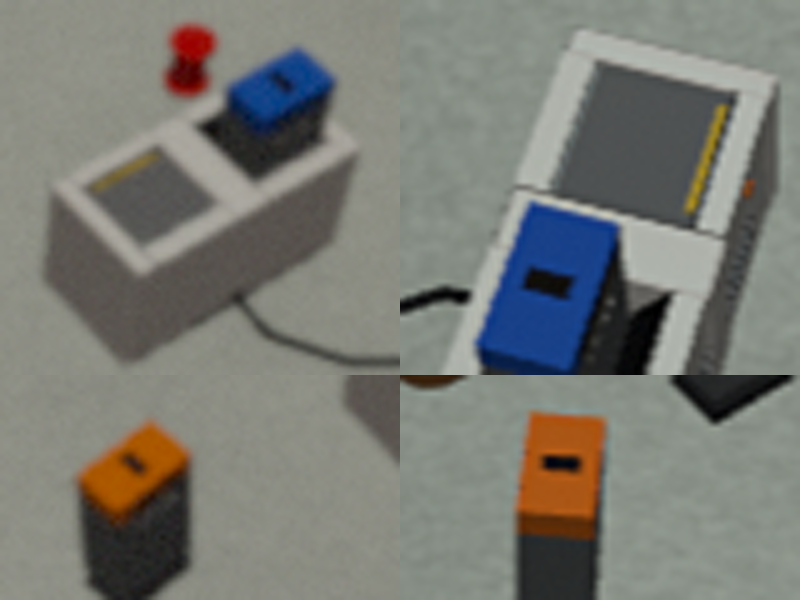

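The views give clear corners: dock top (A: 55,190 / 140,275 / 355,145; B: 185,30 / 375,75), bay mouth, and pack cap corners. Fitting x, y, yaw from both cameras.

```bash
python3 - <<'E'
from h import *
from scipy.optimize import least_squares
a=load('s0');b=load('d0')
def fit(obs,z0,x0):
    def f(p):
        c,s=np.cos(p[2]),np.sin(p[2]);o=[]
        for cm,ox,oy,U,V,x,y in obs:
            x/=1e3;y/=1e3
            o+=list(proj(cm,[p[0]+c*x-s*y,p[1]+s*x+c*y,z0])-[ox+U/5-.4,oy+V/5-.4])
        return o
    r=least_squares(f,x0,loss='soft_l1');print(r.x[:2].round(4),np.degrees(r.x[2]).round(2),np.array(f(r.x)).round(1))
A=[(a,350,130,*t) for t in[(55,190,-51,-46),(140,275,39,-46),(355,145,39,138)]]
B=[(b,240,240,*t) for t in[(185,30,39,-46),(375,75,-51,-46),(195,60,25,-32),(340,92,-37,-32),(290,225,-37,32)]]
C=[(a,290,180,*t) for t in[(80,105,-18,-30),(150,48,-18,30),(190,83,18,30),(118,147,18,-30)]]
D=[(b,290,160,*t) for t in[(130,37,18,-30),(207,45,-18,-30),(120,140,18,30),(200,142,-18,30)]]
for o in(A,B,A+B):fit(o,.1,[.5,.11,0])
for o in(C,D,C+D):fit(o,.12,[.52,-.12,0])
E
```

```text
[0.5087 0.1103] 8.3 [-1.6 -0.4  0.2  0.7  0.9 -0.4]
[0.5087 0.1139] 5.85 [-2.  -1.4  1.  -0.2  0.2 -0.3 -0.4  0.5  0.4  1. ]
[0.5083 0.1137] 6.69 [-0.6 -1.3  0.5  0.1  2.3  0.  -2.2 -1.3  0.9 -0.6  0.1 -0.2 -0.4  0.2
  0.9  0.8]
[ 0.5233 -0.1228] 16.73 [-0.8  0.4 -0.   0.2  0.6  0.1  0.2 -0.8]
[ 0.5189 -0.1202] 17.51 [ 0.   0.3 -0.  -0.4  0.  -0.2 -0.1  0.3]
[ 0.52   -0.1213] 17.28 [-0.8 -0.5 -0.2 -0.8  0.5 -1.   0.2 -1.8 -0.2 -0.2 -0.3 -0.8 -0.3 -0.8
 -0.4 -0.2]
```

Emit:
step_arm(targets="-3.4 2.4 -0.3 0; -3.4 2.4 -0.3 0; -3.4 2.4 -0.3 0; -3.4 2.4 -0.3 0; -3.4 2.4 -0.3 0; -3.4 2.4 -0.3 0; -3.4 2.4 -0.3 0; -3.4 2.4 -0.3 0; -3.4 2.4 -0.3 0; -3.4 2.4 -0.3 0; -3.4 2.4 -0.3 0; -3.4 2.4 -0.3 0", claw=8.7)

```text
time_s: 1.1
tcp_pos: [0.5118, -0.1328, 0.2585]
ee_rot: [[-0.907, -0.421, -0.0], [-0.421, 0.907, 0.0], [0.0, 0.0, -1.0]]
wrist_force: [0.1, -0.9, 0.4]
gripper_width: 0.998
gripper_force: 0.0
```

Emit:
step_arm(targets="0 0 0 -6.9; 0 0 0 -6.9; 0 0 0 -6.9; 0 0 0 -6.9; 0 0 0 -6.9; 0 0 0 -6.9; 0 0 0 -6.9; 0 0 0 -6.9; 0 0 0 -6.9; 0 0 0 -6.9; 0 0 0 -6.9; 0 0 0 -6.6")

```text
time_s: 2.1
tcp_pos: [0.5112, -0.1348, 0.258]
ee_rot: [[0.304, -0.953, -0.001], [-0.953, -0.304, 0.0], [-0.001, 0.001, -1.0]]
wrist_force: [-0.7, -0.0, 0.1]
gripper_width: 0.999
gripper_force: 0.0
```

```bash
cat >> h.py <<'E'
def togo(x,y,z,yaw):
    s=sense();Q=np.array(s['ee_rot']);d=Q.T@(np.array([x,y,z])-s['tcp_pos'])*100
    a=np.degrees(np.arctan2(Q[1,1],Q[0,1]));t=-((yaw-a+180)%360-180)
    print('t',round(s['time_s'],2),'tcp',s['tcp_pos'].round(4),'yaw',round(a,2),'tiltz',Q[:,2].round(4),'go cm',d.round(2),'turn',round(t,2),'F',s['wrist_force'].round(1),'w',round(s['gripper_width'],3))
E
python3 - <<'E'
from h import *
togo(.52,-.1215,.24,197.3)
c=snap('wrist','w0');print(np.array(c['tool_from_camera']).round(3),c['vertical_fov'])
E
```

```text
t 2.1 tcp [ 0.5112 -0.1348  0.258 ] yaw -162.31 tiltz [-1.1e-03  2.0e-04 -1.0e+00] go cm [-1.   -1.25  1.8 ] turn 0.39 F [-0.7 -0.   0.1] w 0.999
[[ 0.001 -0.967 -0.256  0.07 ]
 [ 1.     0.001  0.001 -0.   ]
 [-0.001 -0.256  0.967 -0.164]
 [ 0.     0.     0.     1.   ]] 66.30777019417027
```

View pics/w0.png

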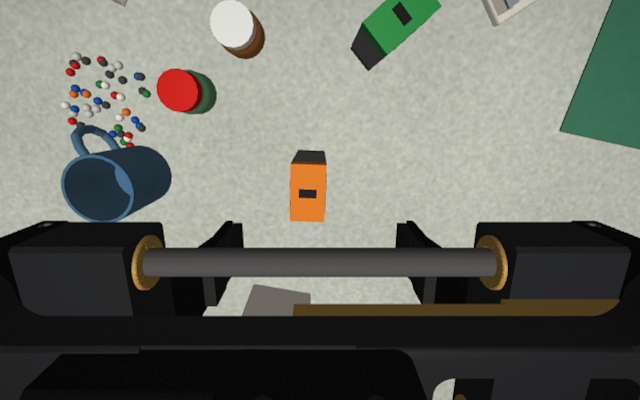

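Wrist view: orange cap corners about (292,163), (326,163), (325,221), (290,221), square with the tool; nothing between the fingers and the pack.

```bash
python3 - <<'E'
from h import *
c=load('w0');f=c['frame'].astype(int);m=((f[...,2]>180)&(f[...,0]<90)&(f[...,1]>80)&(f[...,1]<180)).astype(np.uint8)
m[:140]=0;m[240:]=0;m[:,:270]=0;m[:,350:]=0
m=cv2.morphologyEx(m,cv2.MORPH_CLOSE,np.ones((15,15)))
q=cv2.boxPoints(cv2.minAreaRect(cv2.findNonZero(m)))
P=np.array([pix(c,*t,.12)[:2] for t in q]);print(q,P.round(4));e=[P[1]-P[0],P[2]-P[1]]
for t in e:print(np.linalg.norm(t).round(4),np.degrees(np.arctan2(t[1],t[0])).round(2))
x,y=P.mean(0);print(x,y);togo(x,y,.083,197.3)
E
```

```text
[[290. 164.]
 [325. 164.]
 [325. 221.]
 [290. 221.]] [[ 0.5444 -0.1449]
 [ 0.5112 -0.1555]
 [ 0.4926 -0.0983]
 [ 0.5275 -0.0872]]
0.0348 -162.28
0.0601 108.02
0.5189191685091343 -0.12145014034526305
t 2.15 tcp [ 0.5113 -0.1348  0.258 ] yaw -162.11 tiltz [-9.e-04  2.e-04 -1.e+00] go cm [-1.03 -1.15 17.5 ] turn 0.59 F [0.8 0.  0.7] w 0.999
```

Emit:
step_arm(targets="-0.52 -0.58 1.5 0.1; -0.52 -0.58 2 0; 0 0 2.5 0; 0 0 2.5 0; 0 0 2.5 0; 0 0 2.5 0; 0 0 2 0; 0 0 1.5 0; 0 0 0.5 0; 0 0 0 0; 0 0 0 0")

```text
time_s: 3.07
tcp_pos: [0.5199, -0.1216, 0.0839]
ee_rot: [[0.296, -0.955, 0.0], [-0.955, -0.296, -0.0], [0.0, -0.0, -1.0]]
wrist_force: [-0.1, 0.0, -0.0]
gripper_width: 0.999
gripper_force: 0.0
```

Emit:
step_arm(targets="0 0 0 0; 0 0 0 0; 0 0 0 0; 0 0 0 0; 0 0 0 0; 0 0 0 0; 0 0 0 0; 0 0 0 0", claw=2.5)

```text
time_s: 3.73
tcp_pos: [0.5195, -0.1215, 0.0835]
ee_rot: [[0.297, -0.955, 0.0], [-0.955, -0.297, 0.0], [0.0, -0.0, -1.0]]
wrist_force: [0.3, 0.3, 0.4]
gripper_width: 0.477
gripper_force: 0.0
```

```bash
python3 - <<'E'
from h import *
togo(.519,-.1215,.083,197.3)
E
```

```text
t 3.73 tcp [ 0.5195 -0.1215  0.0835] yaw -162.75 tiltz [ 1.e-04  0.e+00 -1.e+00] go cm [-0.01  0.05  0.05] turn -0.05 F [0.3 0.3 0.4] w 0.477
```

Emit:
step_arm(targets="0 0 0 0; 0 0 0 0; 0 0 0 0; 0 0 0 0; 0 0 0 0", claw=2.5)

```text
time_s: 4.15
tcp_pos: [0.5195, -0.1215, 0.0835]
ee_rot: [[0.297, -0.955, -0.0], [-0.955, -0.297, -0.0], [-0.0, 0.0, -1.0]]
wrist_force: [0.0, -0.3, 0.0]
gripper_width: 0.414
gripper_force: 29.7
```

Emit:
step_arm(targets="0 0 -0.5 0; 0 0 -1.5 0; 0 0 -2.5 0; 0 0 -3 0; 0 0 -3 0; 0 0 -2.5 0; 0 0 -1.5 0; 0 0 -0.5 0; 0 0 0 0; 0 0 0 0")

```text
time_s: 4.98
tcp_pos: [0.5185, -0.1213, 0.2321]
ee_rot: [[0.296, -0.955, -0.003], [-0.955, -0.296, 0.001], [-0.002, 0.002, -1.0]]
wrist_force: [0.1, -0.4, -3.2]
gripper_width: 0.412
gripper_force: 29.7
```

```bash
python3 - <<'E'
from h import *
togo(.507,.0,.24,197.3)
print(sense()['gripper_force'])
E
```

```text
t 4.98 tcp [ 0.5185 -0.1213  0.2321] yaw -162.78 tiltz [-2.6e-03  9.0e-04 -1.0e+00] go cm [-11.92  -2.49  -0.78] turn -0.08 F [ 0.1 -0.4 -3.2] w 0.412
29.73201240758499
```

Emit:
step_arm(targets="-1.5 -0.4 -1 0; -3 -0.8 -1 0; -3.2 -0.9 -1 0; -3.2 -0.9 -1 0; -3.2 -0.9 -0.3 0; -3.2 -0.9 0 0; -3.2 -0.9 0 0; -3.2 -0.9 0 0; -3.2 -0.9 0 0; -2.7 -0.7 0 0; -1.3 -0.4 0 5.3; 0 0 0 5.3")

```text
time_s: 5.98
tcp_pos: [0.509, 0.2018, 0.2735]
ee_rot: [[0.115, -0.993, -0.004], [-0.993, -0.115, -0.002], [0.001, 0.004, -1.0]]
wrist_force: [-0.3, -0.4, -3.5]
gripper_width: 0.414
gripper_force: 29.7
```

Emit:
step_arm(targets="0 0 0 0; 0 0 0 0")

```text
time_s: 6.15
tcp_pos: [0.5092, 0.1989, 0.2745]
ee_rot: [[0.118, -0.993, -0.003], [-0.993, -0.118, -0.002], [0.002, 0.004, -1.0]]
wrist_force: [-0.4, 0.1, -2.3]
gripper_width: 0.414
gripper_force: 29.7
```

```bash
python3 - <<'E'
from h import *
togo(.507,.113,.275,186.5)
snap('wrist','w1')
E
```

```text
t 6.15 tcp [0.5092 0.1989 0.2745] yaw -173.2 tiltz [-0.0034 -0.0021 -1.    ] go cm [ 8.5   1.24 -0.03] turn 0.3 F [-0.4  0.1 -2.3] w 0.414
```

View pics/w1.png

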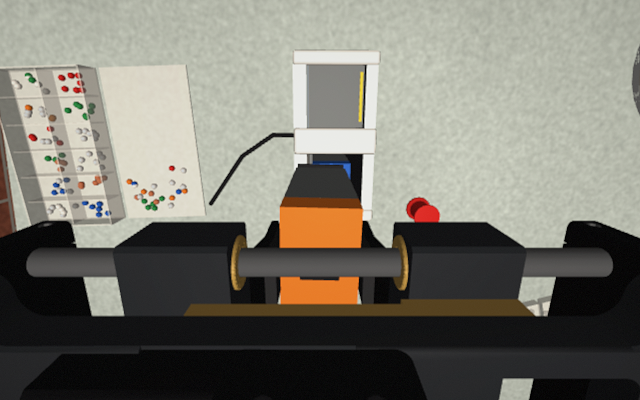

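Wrist view: held pack bottom centre; dock top at about (293–380, 51), grey flap (307–366, 64–128) with yellow strip at x≈361. Zooming to measure corners.

```bash
python3 - <<'E'
from h import *
c=load('w1');im=cv2.resize(c['frame'][40:160,280:395],None,fx=5,fy=5,interpolation=cv2.INTER_CUBIC)
for i in range(0,575,50):
    cv2.putText(im,str(280+i//5),(i,8),0,.3,(0,0,255),1);cv2.putText(im,str(40+i//5),(0,i+4),0,.3,(0,0,255),1)
cv2.imwrite('pics/z1.png',im)
p=np.array([.5085,.1135,.1]);a=np.radians(6.6);R=np.array([[np.cos(a),-np.sin(a)],[np.sin(a),np.cos(a)]])
for x,y in[(-51,-46),(39,-46),(-37,-32),(25,-32),(-37,32),(25,32)]:
    print(x,y,proj(c,[*(p[:2]+R@[x/1e3,y/1e3]),.1]).round(1))
E
```

```text
-51 -46 [379.2  50.8]
39 -46 [290.8  50.3]
-37 -32 [364.9  65.4]
25 -32 [304.7  65.1]
-37 32 [362.4 128.8]
25 32 [305.2 128.5]
```

View pics/z1.png

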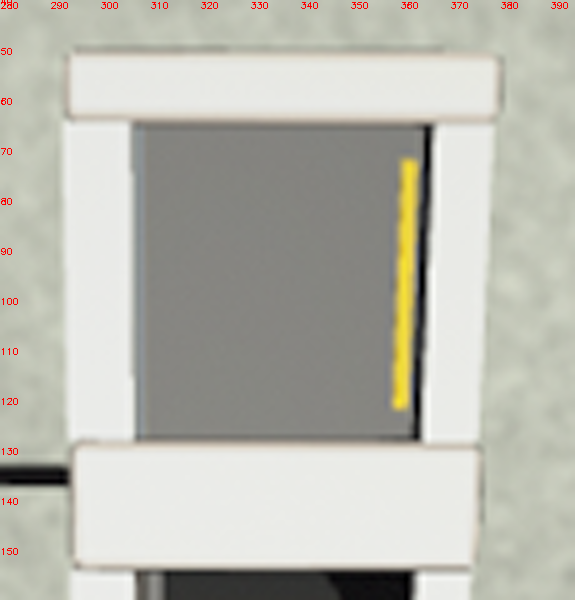

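```bash
python3 - <<'E'
from h import *
from scipy.optimize import least_squares
c=load('w1')
o=[(-37,-32,367,64.6),(25,-32,306,64.4),(-37,32,364,128.2),(25,32,306.8,128.2)]
def f(p):
    k,s=np.cos(p[2]),np.sin(p[2]);r=[]
    for x,y,u,v in o: x/=1e3;y/=1e3;r+=list(proj(c,[p[0]+k*x-s*y,p[1]+s*x+k*y,.1])-[u-.0,v])
    return r
q=least_squares(f,[.5085,.1135,.11]);print(q.x[:2].round(4),np.degrees(q.x[2]).round(2),np.round(q.fun,1))
# held pack cap top corners predicted
s=c['state'];Q=np.array(s['ee_rot']);t=np.array(s['tcp_pos'])
for x,y,z in[(30,18,-37),(30,-18,-37),(-30,18,-37),(-30,-18,-37),(30,18,83),(30,-18,83)]:print(x,y,z,proj(c,t+Q@(np.array([x,y,z])/1e3)).round(1))
b,th=q.x[:2],q.x[2]
e=b+.012*-np.array([np.cos(th),np.sin(th)]);print('entry',e);togo(*e,.21,180+np.degrees(th))
E
```

```text
[0.5068 0.1127] 6.69 [-0.4  0.1  0.4  0.1  0.1 -0.1  0.  -0.2]
30 18 -37 [360.4 207.1]
30 -18 -37 [277.4 207. ]
-30 18 -37 [356.  325.4]
-30 -18 -37 [281.6 325.4]
30 18 83 [341.  162.7]
30 -18 83 [296.7 162.7]
entry [0.49490165 0.11127274]
t 6.2 tcp [0.5094 0.1986 0.275 ] yaw -173.24 tiltz [-0.0026 -0.0017 -1.    ] go cm [8.49 2.45 6.52] turn 0.07 F [ 0.7 -0.2 -2.3] w 0.411
```

```bash
python3 - <<'E'
from h import *
c=load('w1');f=c['frame'].astype(int)
o=((f[...,2]>170)&(f[...,0]<90)&(f[...,1]>70)&(f[...,1]<190))
for v in(212,220,230):
    k=np.where(o[v])[0];print(v,k.min(),k.max())
for v in (166,172,180,190): print(v,[(u,int(f[v,u].sum())) for u in list(range(286,304,1))],[(u,int(f[v,u].sum())) for u in range(334,356,1)])
print([(v,f[v,320].tolist()) for v in range(158,170)],[(v,f[v,320].tolist()) for v in range(196,212)])
E
```

```text
212 280 361
220 280 438
230 280 361
166 [(286, 580), (287, 584), (288, 577), (289, 573), (290, 565), (291, 558), (292, 547), (293, 584), (294, 677), (295, 719), (296, 722), (297, 587), (298, 87), (299, 121), (300, 121), (301, 121), (302, 120), (303, 120)] [(334, 126), (335, 126), (336, 131), (337, 126), (338, 128), (339, 128), (340, 121), (341, 123), (342, 126), (343, 262), (344, 381), (345, 370), (346, 366), (347, 369), (348, 371), (349, 349), (350, 242), (351, 30), (352, 48), (353, 51), (354, 53), (355, 53)]
172 [(286, 568), (287, 566), (288, 573), (289, 580), (290, 585), (291, 591), (292, 605), (293, 555), (294, 323), (295, 131), (296, 145), (297, 152), (298, 152), (299, 153), (300, 149), (301, 150), (302, 154), (303, 149)] [(334, 155), (335, 153), (336, 151), (337, 153), (338, 151), (339, 149), (340, 149), (341, 152), (342, 150), (343, 150), (344, 153), (345, 139), (346, 237), (347, 346), (348, 378), (349, 353), (350, 240), (351, 35), (352, 47), (353, 42), (354, 47), (355, 53)]
180 [(286, 546), (287, 559), (288, 572), (289, 560), (290, 440), (291, 166), (292, 144), (293, 149), (2
[... 772 characters left out ...]
, 149), (349, 150), (350, 153), (351, 151), (352, 153), (353, 160), (354, 134), (355, 67)]
[(158, [49, 51, 51]), (159, [48, 51, 51]), (160, [57, 48, 43]), (161, [74, 42, 25]), (162, [81, 38, 14]), (163, [131, 69, 34]), (164, [123, 68, 42]), (165, [31, 36, 40]), (166, [41, 42, 44]), (167, [44, 44, 46]), (168, [48, 48, 49]), (169, [49, 51, 49])] [(196, [50, 50, 48]), (197, [50, 61, 77]), (198, [35, 63, 104]), (199, [13, 53, 110]), (200, [17, 56, 110]), (201, [16, 54, 109]), (202, [16, 55, 110]), (203, [17, 56, 110]), (204, [16, 54, 110]), (205, [17, 54, 108]), (206, [14, 51, 104]), (207, [24, 75, 145]), (208, [41, 117, 218]), (209, [49, 136, 236]), (210, [46, 132, 234]), (211, [47, 133, 233])]
```

Emit:
step_arm(targets="1.5 0.4 0 0; 2.5 0.7 0 0; 2.5 0.7 0 0; 1.5 0.4 0 0; 0.6 0.15 0 0; 0 0 1.5 0; 0 0 2 0; 0 0 2 0; 0 0 1.5 0; 0 0 0.5 0; 0 0 0 0; 0 0 0 0")

```text
time_s: 7.2
tcp_pos: [0.4973, 0.111, 0.2022]
ee_rot: [[0.116, -0.993, 0.001], [-0.993, -0.116, 0.0], [0.0, -0.001, -1.0]]
wrist_force: [-0.3, -1.0, -2.2]
gripper_width: 0.409
gripper_force: 29.7
```

```bash
python3 - <<'E'
from h import *
togo(.4960,.1106,.1855,186.7)
snap('side','d1');snap('scene','s1')
A=cv2.resize(load('d1')['frame'][200:330,230:340],None,fx=3.6,fy=3.6,interpolation=cv2.INTER_CUBIC)
B=cv2.resize(load('s1')['frame'][95:225,345:455],None,fx=3.6,fy=3.6,interpolation=cv2.INTER_CUBIC)
cv2.imwrite('pics/z2.png',np.hstack([A,B]))
E
```

```text
t 7.2 tcp [0.4973 0.111  0.2022] yaw -173.32 tiltz [ 1.3e-03  1.0e-04 -1.0e+00] go cm [0.03 0.14 1.67] turn -0.02 F [-0.3 -1.  -2.2] w 0.409
```

View pics/z2.png

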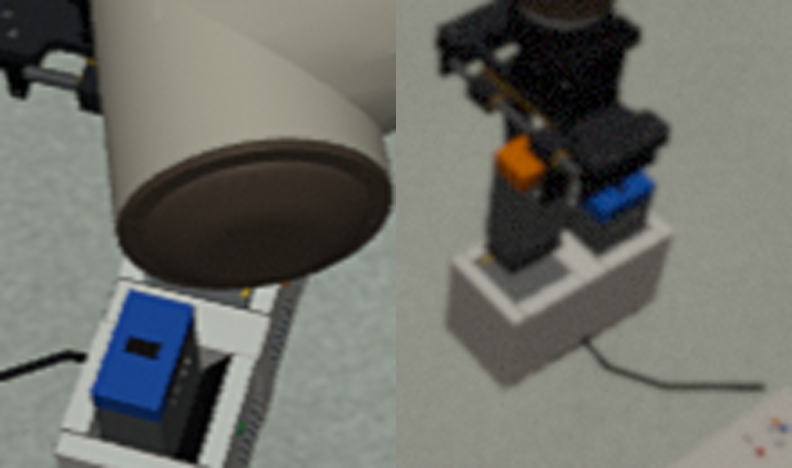

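Emit:
step_arm(targets="0 0.13 0.5 0; 0 0 0.5 0; 0 0 0.4 0; 0 0 0.2 0; 0 0 0.1 0; 0 0 0 0")

```text
time_s: 7.8
tcp_pos: [0.4952, 0.1108, 0.1842]
ee_rot: [[0.116, -0.993, -0.001], [-0.993, -0.116, -0.0], [0.0, 0.001, -1.0]]
wrist_force: [-0.1, -0.7, -2.7]
gripper_width: 0.411
gripper_force: 29.7
```

Emit:
step_arm(targets="0 0 0.1 0; 0 0 0.1 0; 0 0 0.1 0; 0 0 0.1 0; 0 0 0 0; 0 0 0 0")

```text
time_s: 8.3
tcp_pos: [0.4955, 0.1108, 0.1814]
ee_rot: [[0.116, -0.993, 0.001], [-0.993, -0.116, 0.0], [0.0, -0.001, -1.0]]
wrist_force: [-3.3, -0.1, 3.5]
gripper_width: 0.414
gripper_force: 29.7
```

Emit:
step_arm(targets="0 0 0.1 0; 0 0 0.1 0; 0 0 0.1 0; 0 0 0.1 0; 0 0 0.1 0; 0 0 0 0; 0 0 0 0")

```text
time_s: 8.88
tcp_pos: [0.4957, 0.1109, 0.1756]
ee_rot: [[0.116, -0.993, 0.001], [-0.993, -0.116, 0.0], [-0.0, -0.001, -1.0]]
wrist_force: [-0.7, -1.9, 4.6]
gripper_width: 0.41
gripper_force: 29.7
```

```bash
cat >> h.py <<'E'
def dock(x=.5079,y=.1120,th=6.7,k=.0835):
    s=sense();a=np.radians(th);R=np.array([[np.cos(a),-np.sin(a)],[np.sin(a),np.cos(a)]])
    p=R.T@(s['tcp_pos'][:2]-[x,y])*1e3;F=np.array(s['wrist_force'])
    print('t',round(s['time_s'],2),'dock xy',p.round(1),'depth',((.1+k-s['tcp_pos'][2])*1e3).round(1),'Fdock',(R.T@F[:2]).round(1),F[2].round(1),'M',np.round(s['moment'],2),'tilt',s['ee_rot'][:,2].round(4),'w',round(s['gripper_width'],3))
E
python3 - <<'E'
from h import *
dock()
E
```

```text
t 8.88 dock xy [-12.2   0.3] depth 7.9 Fdock [-0.9 -1.8] 4.6 M [-0.21  0.49 -0.02] tilt [ 9.e-04  1.e-04 -1.e+00] w 0.41
```

Emit:
step_arm(targets="0 -0.08 0.15 0; 0 -0.08 0.15 0; 0 -0.09 0.15 0; 0 -0.09 0.15 0; 0 -0.09 0.15 0; 0 -0.09 0.15 0; 0 0 0 0")

```text
time_s: 9.47
tcp_pos: [0.5003, 0.1113, 0.1663]
ee_rot: [[0.116, -0.993, -0.001], [-0.993, -0.116, -0.0], [0.0, 0.001, -1.0]]
wrist_force: [-3.1, -1.0, 4.9]
gripper_width: 0.411
gripper_force: 29.7
```

```bash
python3 - <<'E'
from h import *
dock()
E
```

```text
t 9.47 dock xy [-7.6  0.2] depth 17.2 Fdock [-3.2 -0.7] 4.9 M [-0.16  0.92  0.06] tilt [-9.e-04 -4.e-04 -1.e+00] w 0.411
```

Emit:
step_arm(targets="0 -0.1 0.15 0; 0 -0.1 0.15 0; 0 -0.1 0.15 0; 0 -0.1 0.15 0; 0 -0.1 0.15 0; 0 -0.1 0.15 0; 0 -0.1 0.15 0; 0 0 0 0")

```text
time_s: 10.13
tcp_pos: [0.5069, 0.1122, 0.1555]
ee_rot: [[0.116, -0.993, -0.002], [-0.993, -0.116, -0.001], [0.0, 0.002, -1.0]]
wrist_force: [-2.2, 0.1, 4.8]
gripper_width: 0.41
gripper_force: 29.7
```

```bash
python3 - <<'E'
from h import *
dock()
E
```

```text
t 10.13 dock xy [-1.   0.3] depth 28.0 Fdock [-2.1  0.3] 4.8 M [-0.04  1.04  0.15] tilt [-1.7e-03 -6.0e-04 -1.0e+00] w 0.41
```

Emit:
step_arm(targets="0 -0.05 0.1 0; 0 -0.05 0.15 0; 0 0 0.15 0; 0 0 0.15 0; 0 0 0.15 0; 0 0 0.15 0; 0 0 0.15 0; 0 0 0.15 0; 0 0 0 0")

```text
time_s: 10.88
tcp_pos: [0.5075, 0.112, 0.1435]
ee_rot: [[0.115, -0.993, -0.002], [-0.993, -0.115, -0.001], [0.0, 0.002, -1.0]]
wrist_force: [-4.3, -0.9, -2.8]
gripper_width: 0.408
gripper_force: 29.7
```

```bash
python3 - <<'E'
from h import *
dock()
E
```

```text
t 10.88 dock xy [-0.4  0. ] depth 40.0 Fdock [-4.3 -0.4] -2.8 M [-0.09  1.54  0.15] tilt [-2.3e-03 -7.0e-04 -1.0e+00] w 0.408
```

Emit:
step_arm(targets="0 0 0.1 0; 0 0 0.1 0; 0 0 0.1 0; 0 0 0.1 0; 0 0 0.1 0; 0 0 0.1 0; 0 0 0 0")

```text
time_s: 11.47
tcp_pos: [0.5083, 0.1123, 0.1382]
ee_rot: [[0.116, -0.993, -0.0], [-0.993, -0.116, -0.0], [0.0, 0.0, -1.0]]
wrist_force: [-4.6, -0.4, -1.8]
gripper_width: 0.408
gripper_force: 29.7
```

```bash
python3 - <<'E'
from h import *
dock()
E
```

```text
t 11.47 dock xy [0.4 0.3] depth 45.3 Fdock [-4.7  0.1] -1.8 M [-0.14  1.57  0.11] tilt [-3.e-04 -1.e-04 -1.e+00] w 0.408
```

Emit:
step_arm(targets="0 0 0.1 0; 0 0 0.1 0; 0 0 0.1 0; 0 0 0.1 0; 0 0 0 0")

```text
time_s: 11.88
tcp_pos: [0.5084, 0.1124, 0.1343]
ee_rot: [[0.116, -0.993, -0.0], [-0.993, -0.116, 0.0], [-0.0, 0.0, -1.0]]
wrist_force: [-3.9, -0.8, -1.7]
gripper_width: 0.41
gripper_force: 29.7
```

Emit:
step_arm(targets="0 0 0.1 0; 0 0 0.1 0; 0 0 0.1 0; 0 0 0 0")

```text
time_s: 12.22
tcp_pos: [0.5084, 0.1123, 0.1313]
ee_rot: [[0.116, -0.993, -0.0], [-0.993, -0.116, -0.0], [0.0, 0.0, -1.0]]
wrist_force: [-2.5, -0.5, -2.7]
gripper_width: 0.413
gripper_force: 29.7
```

```bash
python3 - <<'E'
from h import *
dock()
E
```

```text
t 12.22 dock xy [0.5 0.3] depth 52.2 Fdock [-2.5 -0.2] -2.7 M [-0.15  1.35  0.09] tilt [-2.e-04 -0.e+00 -1.e+00] w 0.413
```

Emit:
step_arm(targets="0 0 0.1 0; 0 0 0.1 0; 0 0 0.1 0; 0 0 0 0")

```text
time_s: 12.55
tcp_pos: [0.5084, 0.1124, 0.1283]
ee_rot: [[0.116, -0.993, -0.0], [-0.993, -0.116, -0.0], [0.0, 0.0, -1.0]]
wrist_force: [-3.7, -0.7, -1.6]
gripper_width: 0.413
gripper_force: 29.7
```

Emit:
step_arm(targets="0 0 0.1 0; 0 0 0.1 0; 0 0 0 0")

```text
time_s: 12.8
tcp_pos: [0.5084, 0.1123, 0.1263]
ee_rot: [[0.116, -0.993, -0.0], [-0.993, -0.116, -0.0], [0.0, 0.0, -1.0]]
wrist_force: [-1.4, 0.1, -0.8]
gripper_width: 0.421
gripper_force: 29.7
```

Emit:
step_arm(targets="0 0 0.1 0; 0 0 0.1 0; 0 0 0 0")

```text
time_s: 13.05
tcp_pos: [0.5083, 0.1123, 0.1243]
ee_rot: [[0.116, -0.993, -0.0], [-0.993, -0.116, -0.0], [0.0, 0.0, -1.0]]
wrist_force: [-2.6, -0.1, -2.0]
gripper_width: 0.418
gripper_force: 29.7
```

Emit:
step_arm(targets="0 0 0.1 0; 0 0 0.1 0; 0 0 0 0")

```text
time_s: 13.3
tcp_pos: [0.5084, 0.1123, 0.1223]
ee_rot: [[0.116, -0.993, -0.0], [-0.993, -0.116, -0.0], [-0.0, 0.0, -1.0]]
wrist_force: [-3.1, -1.0, -1.9]
gripper_width: 0.418
gripper_force: 29.7
```

Emit:
step_arm(targets="0 0 0.1 0; 0 0 0.1 0; 0 0 0 0")

```text
time_s: 13.55
tcp_pos: [0.5088, 0.1125, 0.1209]
ee_rot: [[0.116, -0.993, 0.001], [-0.993, -0.116, 0.0], [-0.0, -0.001, -1.0]]
wrist_force: [-3.2, -0.8, 1.0]
gripper_width: 0.416
gripper_force: 29.7
```

Emit:
step_arm(targets="0 0 0.1 0; 0 0 0.1 0; 0 0 0 0")

```text
time_s: 13.8
tcp_pos: [0.5092, 0.1126, 0.1194]
ee_rot: [[0.116, -0.993, 0.002], [-0.993, -0.116, 0.001], [-0.0, -0.002, -1.0]]
wrist_force: [-3.3, -1.0, 3.4]
gripper_width: 0.413
gripper_force: 29.7
```

Emit:
step_arm(targets="0 0 0.1 0; 0 0 0.1 0; 0 0 0 0")

```text
time_s: 14.05
tcp_pos: [0.5093, 0.1127, 0.117]
ee_rot: [[0.116, -0.993, 0.002], [-0.993, -0.116, 0.001], [-0.001, -0.002, -1.0]]
wrist_force: [-0.9, 0.1, 2.7]
gripper_width: 0.412
gripper_force: 29.7
```

Emit:
step_arm(targets="0 0 0.1 0; 0 0 0.1 0; 0 0 0 0")

```text
time_s: 14.3
tcp_pos: [0.5087, 0.1126, 0.114]
ee_rot: [[0.116, -0.993, 0.001], [-0.993, -0.116, 0.001], [-0.001, -0.001, -1.0]]
wrist_force: [-0.8, 0.5, -2.2]
gripper_width: 0.41
gripper_force: 29.7
```

```bash
python3 - <<'E'
from h import *
dock()
E
```

```text
t 14.3 dock xy [0.9 0.5] depth 69.5 Fdock [-0.7  0.6] -2.2 M [-0.11  0.29  0.1 ] tilt [ 7.e-04  6.e-04 -1.e+00] w 0.41
```

Emit:
step_arm(targets="0 0 0.1 0; 0 0 0.1 0; 0 0 0 0")

```text
time_s: 14.55
tcp_pos: [0.5087, 0.1126, 0.1125]
ee_rot: [[0.116, -0.993, 0.001], [-0.993, -0.116, 0.0], [-0.0, -0.001, -1.0]]
wrist_force: [-1.0, -0.1, 1.8]
gripper_width: 0.415
gripper_force: 29.7
```

Emit:
step_arm(targets="0 0 0.1 0; 0 0 0 0; 0 0 0 0")

```text
time_s: 14.8
tcp_pos: [0.5086, 0.1125, 0.1113]
ee_rot: [[0.116, -0.993, 0.001], [-0.993, -0.116, 0.0], [-0.0, -0.001, -1.0]]
wrist_force: [0.3, 0.7, 0.4]
gripper_width: 0.412
gripper_force: 29.7
```

```bash
python3 - <<'E'
from h import *
dock()
E
```

```text
t 14.8 dock xy [0.8 0.4] depth 72.2 Fdock [0.4 0.7] 0.4 M [0.02 0.29 0.  ] tilt [ 6.e-04  4.e-04 -1.e+00] w 0.412
```

Emit:
step_arm(targets="0 0 0.1 0; 0 0 0 0")

```text
time_s: 14.97
tcp_pos: [0.5087, 0.1125, 0.1104]
ee_rot: [[0.116, -0.993, 0.001], [-0.993, -0.116, 0.0], [-0.0, -0.001, -1.0]]
wrist_force: [-0.4, -0.5, 1.2]
gripper_width: 0.412
gripper_force: 29.7
```

Emit:
step_arm(targets="0 0 0.1 0; 0 0 0 0")

```text
time_s: 15.13
tcp_pos: [0.5087, 0.1125, 0.1097]
ee_rot: [[0.116, -0.993, 0.001], [-0.993, -0.116, 0.0], [-0.0, -0.001, -1.0]]
wrist_force: [-1.6, 0.0, 3.1]
gripper_width: 0.408
gripper_force: 29.7
```

Emit:
step_arm(targets="0 0 0.1 0; 0 0 0 0")

```text
time_s: 15.3
tcp_pos: [0.5088, 0.1125, 0.1091]
ee_rot: [[0.116, -0.993, 0.001], [-0.993, -0.116, 0.0], [-0.0, -0.001, -1.0]]
wrist_force: [-1.6, -0.4, 4.6]
gripper_width: 0.413
gripper_force: 29.7
```

Emit:
step_arm(targets="0 0 0.1 0; 0 0 0 0")

```text
time_s: 15.47
tcp_pos: [0.5088, 0.1125, 0.1085]
ee_rot: [[0.116, -0.993, 0.001], [-0.993, -0.116, 0.0], [0.0, -0.001, -1.0]]
wrist_force: [-2.5, 0.8, 7.4]
gripper_width: 0.414
gripper_force: 29.7
```

Emit:
step_arm(targets="0 0 0.1 0; 0 0 0 0")

```text
time_s: 15.63
tcp_pos: [0.509, 0.1124, 0.1085]
ee_rot: [[0.117, -0.993, 0.001], [-0.993, -0.117, -0.0], [0.0, -0.001, -1.0]]
wrist_force: [-4.7, 0.5, 13.9]
gripper_width: 0.411
gripper_force: 29.7
```

```bash
python3 - <<'E'
from h import *
dock()
E
```

```text
t 15.63 dock xy [1.1 0.3] depth 75.0 Fdock [-4.6  1. ] 13.9 M [-0.01  1.67  0.02] tilt [ 1.4e-03 -2.0e-04 -1.0e+00] w 0.411
```

Emit:
step_arm(targets="0 0 0.08 0; 0 0 0 0; 0 0 0 0")

```text
time_s: 15.88
tcp_pos: [0.5092, 0.1125, 0.1084]
ee_rot: [[0.117, -0.993, 0.002], [-0.993, -0.117, -0.0], [0.0, -0.002, -1.0]]
wrist_force: [-5.4, -0.2, 16.7]
gripper_width: 0.411
gripper_force: 29.9
```

Emit:
step_arm(targets="0 0 -0.1 0; 0 0 -0.1 0; 0 0 0 0; 0 0 0 0")

```text
time_s: 16.22
tcp_pos: [0.5089, 0.1125, 0.1087]
ee_rot: [[0.116, -0.993, 0.002], [-0.993, -0.116, 0.0], [-0.0, -0.002, -1.0]]
wrist_force: [-1.7, -0.2, 6.8]
gripper_width: 0.412
gripper_force: 29.8
```

Emit:
step_arm(targets="0 0 -0.1 0; 0 0 -0.1 0; 0 0 0 0; 0 0 0 0")

```text
time_s: 16.55
tcp_pos: [0.5088, 0.1126, 0.1098]
ee_rot: [[0.116, -0.993, 0.001], [-0.993, -0.116, 0.0], [-0.0, -0.001, -1.0]]
wrist_force: [-1.0, 0.8, 2.1]
gripper_width: 0.411
gripper_force: 29.8
```

```bash
python3 - <<'E'
from h import *
dock()
E
```

```text
t 16.55 dock xy [0.9 0.5] depth 73.7 Fdock [-0.9  0.9] 2.1 M [0.34 0.27 0.08] tilt [ 8.e-04  4.e-04 -1.e+00] w 0.411
```

Emit:
step_arm(targets="0 0 -0.1 0; 0 0 0 0; 0 0 0 0")

```text
time_s: 16.8
tcp_pos: [0.5086, 0.1126, 0.1102]
ee_rot: [[0.116, -0.993, 0.0], [-0.993, -0.116, 0.0], [-0.0, -0.0, -1.0]]
wrist_force: [2.0, 1.5, -2.8]
gripper_width: 0.414
gripper_force: 29.7
```

Emit:
step_arm(targets="0 0 -0.1 0; 0 0 0 0; 0 0 0 0")

```text
time_s: 17.05
tcp_pos: [0.5083, 0.1125, 0.1108]
ee_rot: [[0.116, -0.993, -0.0], [-0.993, -0.116, 0.0], [-0.0, 0.0, -1.0]]
wrist_force: [4.2, 2.3, -9.9]
gripper_width: 0.41
gripper_force: 29.7
```

The pull resists, so it is latched. Relaxing to neutral and opening just enough.

Emit:
step_arm(targets="0 0 0.1 0; 0 0 0.05 0; 0 0 0 0; 0 0 0 0")

```text
time_s: 17.38
tcp_pos: [0.5085, 0.1124, 0.1106]
ee_rot: [[0.116, -0.993, 0.0], [-0.993, -0.116, 0.0], [-0.0, -0.0, -1.0]]
wrist_force: [1.5, 1.6, -2.8]
gripper_width: 0.41
gripper_force: 29.8
```

Emit:
step_arm(targets="0 0 0 0; 0 0 0 0; 0 0 0 0; 0 0 0 0; 0 0 0 0; 0 0 0 0; 0 0 0 0; 0 0 0 0", claw=6.5)

```text
time_s: 18.05
tcp_pos: [0.5084, 0.1123, 0.1102]
ee_rot: [[0.116, -0.993, -0.0], [-0.993, -0.116, -0.0], [0.0, 0.0, -1.0]]
wrist_force: [0.1, 0.7, -0.2]
gripper_width: 0.746
gripper_force: 0.0
```

```bash
python3 - <<'E'
from h import *
dock()
E
```

```text
t 18.05 dock xy [0.5 0.2] depth 73.3 Fdock [0.1 0.7] -0.2 M [ 0.07  0.04 -0.01] tilt [-1.e-04 -1.e-04 -1.e+00] w 0.746
```

Emit:
step_arm(targets="0 0 -0.5 0; 0 0 -1.5 0; 0 0 -2.5 0; 0 0 -3 0; 0 0 -3 0; 0 0 -2 0; -1 0 -0.5 0; -2.5 0 0 0; -3 0 0 0; -2.5 0 0 0; 0 0 0 0; 0 0 0 0")

```text
time_s: 19.05
tcp_pos: [0.4973, 0.2028, 0.2394]
ee_rot: [[0.118, -0.993, -0.001], [-0.993, -0.118, -0.001], [0.001, 0.002, -1.0]]
wrist_force: [-0.2, -0.3, -0.2]
gripper_width: 0.747
gripper_force: 0.0
```

```bash
python3 - <<'E'
from h import *
c=snap('wrist','w2');d=snap('scene','s2')
p=np.array([.5079,.1122]);a=np.radians(6.7);R=np.array([[np.cos(a),-np.sin(a)],[np.sin(a),np.cos(a)]])
for z in(.1465,.1505):
    for n,k in(('wrist',c),('scene',d)):
        print(z,n,[proj(k,[*(p+R@[x/1e3,y/1e3]),z]).round(1).tolist() for x,y in[(-18,-30),(18,-30),(18,30),(-18,30)]])
print(sense()['tcp_pos'])
A=cv2.resize(c['frame'][30:230,220:420],(590,590),interpolation=cv2.INTER_CUBIC)
cv2.imwrite('pics/z3.png',A)
E
```

```text
0.1465 wrist [[342.5, 42.9], [295.6, 42.8], [296.9, 122.9], [340.9, 123.0]]
0.1465 scene [[371.3, 160.8], [378.9, 168.2], [394.3, 159.5], [386.6, 152.3]]
0.1505 wrist [[342.9, 41.8], [295.2, 41.6], [296.6, 123.1], [341.3, 123.2]]
0.1505 scene [[371.5, 159.9], [379.1, 167.3], [394.5, 158.6], [386.8, 151.4]]
[0.49758659 0.20142908 0.23966481]
```

View pics/z3.png

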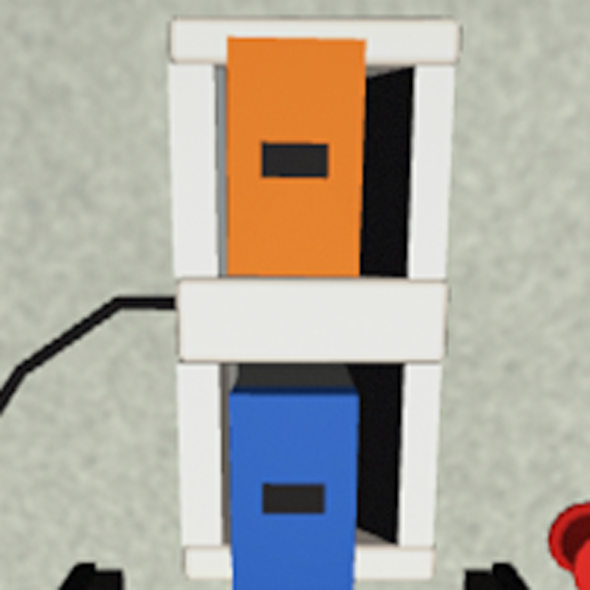

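```bash
python3 - <<'E'
from h import *
c=load('w2');f=c['frame'].astype(float)
def edges(v,col):
    g=(f[v-1:v+2].mean(0))@np.array([-1,0,1.] if col=='o' else [1,0,-1.])
    lo,hi=np.median(g[270:285]),np.median(g[301:307]);h=(lo+hi)/2
    k=np.where(g[280:370]>h)[0]+280;k=k[(k>285)&(k<355)];a,b=k.min(),k.max()
    return a-1+(h-g[a-1])/(g[a]-g[a-1]), b+(g[b]-h)/(g[b]-g[b+1])
def z(v,w):
    zs=np.linspace(.13,.17,401);W=[np.linalg.norm((pix(c,w[1],v,t)-pix(c,w[0],v,t))) for t in zs]
    return zs[np.argmin(abs(np.array(W)-.036))]
for n,r in(('o',range(48,120,8)),('b',range(166,186,4))):
    q=[z(v,edges(v,n)) for v in r];print(n,np.round(q,4),np.mean(q).round(4))
E
```

```text
o [0.1467 0.1497 0.1503 0.1496 0.1497 0.1505 0.1501 0.1494 0.1494] 0.1495
b [0.1561 0.1561 0.1549 0.1551 0.1557] 0.1556
```

Measured against the blue cap (known to be 152 mm high), the orange top is at about 146 mm. That matches a pack that is home, so I'm handing in.

```bash
python3 -c "
from h import *
print(r.finish_job())"
```

```text
the job is handed in; nothing more can be done
None
```

The orange-capped pack is in the dock's empty bay, held down by its catches with the flap open behind it. It is let go, the arm is clear, and the job was handed in at about 19 s; the hand-in gave no pass/fail result.

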